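# Free the sagging bolt of the sample locker and hold its gate ajar

### The arm

A 7-joint arm with a two-finger parallel gripper is mounted at the origin on a cart in front of the work surface, level with it; the furniture and walls round the work are solid. World frame = base frame: x ahead of the robot, y to its left, z up, the work surface at z = 0. Lengths are in m, angles in degrees, forces in N, time in s.
With the tool pointing down it reaches from about 0.425 to 1.025 m from the base axis. Payload 3.6 kg.
Tool frame: the origin (TCP) lies on the front face of the gripper's body, between the roots of the fingers; the fingertips stand 73 mm ahead of it and the grasp point (between the pads) lies 54 mm ahead of it; z points along the fingers, y is the line along which they close (so a half turn about z gives the same grasp; the last joint's range is limited). The gripper opens to 85 mm and grips with 20 to 120 N. Pads are 22 mm wide; open, the fingers measure 114 mm over their backs; the gripper's body (76 mm by 85 mm) begins 54 mm behind the grasp point. The pads swing forward as they close: fully open they stand 13 mm farther back than shut.
Start: joints at [-74.341, 33.873, 2.773, 92.16, -1.908, 54.013, -1.931], TCP at [0.26, 0.677, 0.304] pointing down, gripper open.
Joint ranges: [-153.93, 153.93], [-27.13, 128.08], [-72.61, 78.16], [10.71, 143.7], [-87.88, 267.88], [4.46, 118.87], [-176.78, 176.78]. Speed limits (degrees/s): [147.25, 147.25, 180, 180, 180, 180, 180].

### API

Orientations are given as [roll, pitch, yaw] about the fixed x, y, z axes, in that order (R = Rz(yaw) Ry(pitch) Rx(roll)).
In Python, from bench import ctrl, grab_frame, get_calibration, order gives the robot as it stands.
- The arm moves only by the tool jog_arm, never from a script. Its argument "moves" is a list of rows, each an object of numbers: "tx", "ty", "tz": the shift along the tool's x, y, z in cm; "ax", "ay", "az": the turn, a rotation vector about the tool's x, y, z in rad. A call has exactly 10 rows; each row shifts and turns the commanded pose from where the row before left it, along the tool's axes as they then stand; what a row does not reach is not made up. A row lasts 1/8 s, in which the tool goes at most 62.5 mm and 10.7 degrees, less where a joint would pass 70% of its speed; a pose out of reach is approached as far as the arm can. A call is refused whole if a number of a shift passes 6.25 or a number of a turn 0.188, either way. A call with a gripper value outside its range is refused whole. "gripper" is the closure in counts, from 0 (fully open) to 255 (shut), set as the call begins (left out, the last holds). The fingers move at their own pace and stop on an object; "force" is the grip in N (left out, the last holds). Time passes only in rows, so rows that do not move let the fingers close, or fill a call up. It gives the time, the measured TCP pose, the force, the opening and the grip force at its end, in the units of the state.
- ctrl.get_obs(): the state, without advancing time (a new reading comes with each control period).
- grab_frame(name): name is "side" or "top" or "wrist"; returns the picture (400x640x3 uint8, blue, green, red); there is no depth.
- get_calibration(name): a dict with "K" (3x3 intrinsics, pixels), "origin" and "rotation" of the camera in the world. Camera axes: x right, y up, looking along -z (the intrinsics and any distortion apply to the point x, -y, -z); pixel columns grow to the right and rows downward; lengths in m; the calibration is good to about 2 mm. A picture is of the moment at which its call begins: read the wrist's pose just before it. get_calibration takes no time and is no camera call; for the wrist camera it gives the pose at the moment of the call.
- order.hand_in(): hands the job in; it is judged then, once.
The state is a dict: "clock": time; "qpos": joint angles; "joint_vel": joint speeds; "joint_torque": joint torques, N m; "tool_pos": TCP position; "eef_rot": TCP orientation; "contact_force": force on the tool from outside, world axes, zero at the start; "moment": the same for the moment, N m; "finger_gap": finger opening in m; "gripper_force": force on a finger pad.
Only numpy, scipy, OpenCV 4.12 (cv2) and the standard library are available. Lean on these libraries where they do the work, as an engineer would, in place of code of your own. Each camera call takes 0.05 s, during which the arm holds its last target. There are 200 camera calls.

### The job

The self-closing gate of the small sample locker has to be held ajar so that a colleague can check the vials inside. First wind the handwheel clockwise (seen from above) by its crank for the full turn to its stop, which pulls back the dead pin; then, with the gate still shut, take the sagging barrel bolt by its upright knob, lift it over the bent lip of the keeper while drawing it right back, and swing the gate towards you until its free edge stands about 6 cm open. Finish while holding the bolt knob with the gate ajar and still, and leave the vials, the beaker and the dish undisturbed.

Things in the scene. Friction and masses are not known exactly. Their poses are not given: they have to be found in the camera images.
- locker: the fixed sample locker: grey base plate 135 x 330 x 8 mm, a bay under a clear roof (top 142 mm above the worktop) at its left and a grey pedestal 112 mm high with the handwheel at its right. Origin on the worktop, under the middle; its own -x is the front (gate side, about towards the robot), y its left, z up. Offsets 'in locker frame' below are along these axes. Place and yaw vary.
- wheel (a joint): turn of the steel handwheel (vertical axis) in rad; grows clockwise seen from above, starts between 0 and 0.25, solid stop at 6.8; it stays where it is left (about 1 N at the crank). Full turn to the stop = beyond 6.5. It withdraws a dead pin 10 mm thick low in front of the gate's free stile, 2.2 mm a radian; the pin blocks the gate until about 4.6.
- wheel_axis (a point): point on the handwheel's axis at the height of the middle of the crank grip, 164 mm above the worktop; at locker frame [-5, -98, 164] mm. The rim (radius 45 mm over all) lies at 123 to 133 mm, the hub's top at 136 mm.
- crank_centre (a point): middle of the crank grip of the handwheel: an upright black cylinder 18 mm across and 40 mm high (144 to 184 mm above the worktop) that spins freely on its pin, 40 mm from the wheel's axis. At wheel value 0 it lies on the locker's -y side of the axis.
- gate (a joint): opening of the gate in rad: 0 shut, up to 1.2, opening towards the locker's -x (the robot). A spring closes it: about 0.2 N m when shut, 0.36 N m at 0.4 rad. The gate is 160 mm wide, 12 mm thick, top at 138 mm, so its free edge stands 62 mm open at 0.39 rad.
- gate_hinge (a point): point on the gate's vertical hinge axis, at the gate's left (+y) end, at the height of the middle of the bolt knob; at locker frame [-50, 140, 166] mm.
- bolt_draw (a joint): how far the barrel bolt is drawn back along the gate towards the hinge, in m: 0 home in the keeper, up to 0.040 (stop). When shut it moves along the locker's +y. Friction 1.2 N, no spring. Free of the keeper beyond about 0.027.
- bolt_lift (a joint): how far the bolt is lifted in its tall worn guides, in m: 0 sagging (it falls back by its weight, 1 to 2 N), up to 0.018 (stop). The square nose on the end of the bolt hangs behind the keeper's lip; it clears the lip only while lifted over 0.008, kept so from 0.004 to about 0.025 of drawing.
- bolt_knob: the bolt's upright round steel knob, 18 mm across and 40 mm high, spinning freely on a 10 mm stem rising from the bolt on the front of the gate; origin at its middle, 166 mm above the worktop when sagging. In the gate's shut pose at locker frame [-70, 35, 166] mm; turns with the gate about the hinge axis. The guides below it end at 138 mm.
- keeper_lip (a point): middle of the top edge of the keeper's bent-up lip, 5 mm thick and 36 mm wide, 102 mm above the worktop; at locker frame [-70, -32.5, 102] mm. A steel cheek in front of it, 138 mm high, keeps the bolt from coming forward.
- vial_a_centre (a point): middle of a small loose vial (27 mm across, 59 mm high) standing in the locker bay; leave it alone.
- vial_b_centre (a point): middle of the other loose vial (same size) in the locker bay; leave it alone.
- beaker_centre (a point): middle of an empty loose glass beaker (78 mm across, 95 mm high) standing to the left of the locker; leave it alone.
- dish_centre (a point): middle of a loose petri dish (59 mm across, 15 mm high) lying to the right of the locker; leave it alone.

How it is judged:
By the outcome, as a careful person would: the job done as asked, in the order asked, and still so for the second after the job is handed in, while the arm keeps its last pose, push and grip.
It also fails if it takes over 51 s, if anything falls off the work surface, if the arm or the gripper's body presses on something with over 40 N, if the wrist force passes 120 N, or if a joint passes its speed limit or range.

## Working session

There is one attempt and no reset: what is moved stays moved. The work goes in short steps, Python scripts to look and compute and a tool call to move; the robot and the scene stay as the last step left them, time stands still between calls to the robot, and variables do not carry over. Pictures are saved under pics/ and viewed, at most 10 in all, crops included, and the job is handed in when it is done.

Besides the shell and the picture viewer there is one more tool, called after "Request:" as a command line: name --argument value ..., lists and objects as JSON in quotes. jog_arm: Moves the arm, as the interface text tells. Its arguments: {"type":"object","properties":{"moves":{"type":"array","items":{"type":"object","properties":{"tx":{"type":"number"},"ty":{"type":"number"},"tz":{"type":"number"},"ax":{"type":"number"},"ay":{"type":"number"},"az":{"type":"number"}}}},"gripper":{"type":"number"},"force":{"type":"number"}},"required":["moves"]}

```bash
mkdir -p pics; ls
python3 - <<'E'
from bench import ctrl, grab_frame, get_calibration
import cv2
print(ctrl.get_obs())
for n in("top","side"):
    cv2.imwrite(f"pics/{n}0.png",grab_frame(n)); c=get_calibration(n); print(n,c)
E
```

```text
pics
{'clock': 0.0, 'qpos': array([-74.34187638,  33.92536962,   2.76704516,  92.23873362,
        -1.90912427,  54.0137349 ,  -1.92742892]), 'joint_vel': array([ 0.01432054, -0.04293685, -0.11088675,  0.0789726 ,  0.07266206,
        0.02351119, -0.0084035 ]), 'joint_torque': array([ 2.51863612e-04, -5.48690844e+01,  1.54606495e+00, -1.98125678e+01,
        9.31441260e-03,  8.77359300e-03, -2.73511283e-06]), 'tool_pos': array([0.25972916, 0.67613895, 0.30272992]), 'eef_rot': array([-1.79868430e+02,  6.23730990e-03,  1.58992293e+02]), 'contact_force': array([-0.00364392, -0.26142571,  0.50991785]), 'moment': array([ 0.00394979,  0.00317943, -0.01092597]), 'gripper_force': 0.0, 'finger_gap': 0.08525026754456969}
top {'K': array([[361.69411434,   0.        , 317.74160112],
       [  0.        , 361.69411434, 189.24177528],
       [  0.        ,   0.        ,   1.        ]]), 'origin': array([ 0.32859394, -0.0089411 ,  1.10103376]), 'rotation': array([ 10.98193049,  -0.57592284, -88.62139399])}
side {'K': array([[409.34609497,   0.        , 324.26600938],
       [  0.        , 409.34609497, 199.12712033],
       [  0.        ,   0.        ,   1.        ]]), 'origin': array([ 0.43365908, -0.91631355,  0.8437575 ]), 'rotation': array([50.80785614,  0.60605285, -6.81981805])}
```

View pics/top0.png

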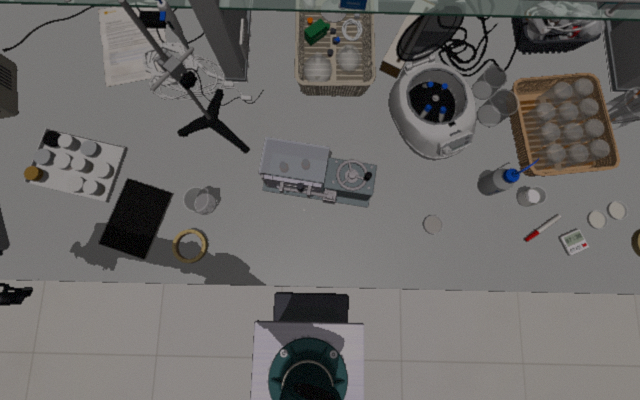

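View pics/side0.png

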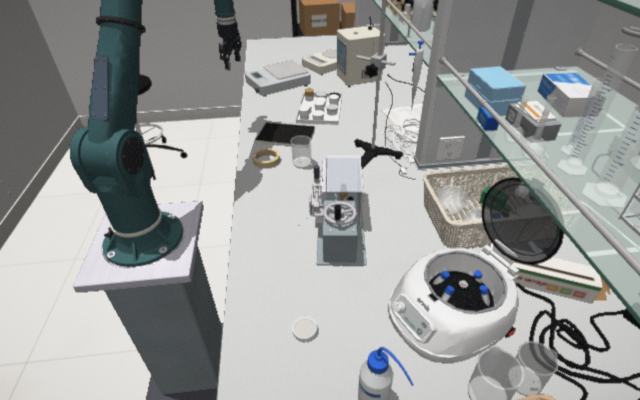

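```bash
cat > h.py <<'E'
import numpy as np, cv2
from scipy.spatial.transform import Rotation as R
def ray(c,u,v):
    K=c["K"]; d=np.array([(u-K[0,2])/K[0,0],-(v-K[1,2])/K[1,1],-1.])
    return np.array(c["origin"]),R.from_euler("xyz",c["rotation"],degrees=True).as_matrix()@d
def onz(c,u,v,z):
    o,d=ray(c,u,v); return o+d*(z-o[2])/d[2]
def proj(c,p):
    q=R.from_euler("xyz",c["rotation"],degrees=True).as_matrix().T@(np.array(p)-c["origin"])
    K=c["K"]; return K[0,2]-K[0,0]*q[0]/q[2], K[1,2]+K[1,1]*q[1]/q[2]
E
python3 - <<'E'
import cv2,numpy as np
a=cv2.imread("pics/top0.png")[125:215,250:390]; b=cv2.imread("pics/side0.png")[145:275,290:390]
a=cv2.resize(a,None,fx=5,fy=5,interpolation=cv2.INTER_CUBIC)
b=cv2.resize(b,None,fx=4.5,fy=4.5,interpolation=cv2.INTER_CUBIC)
cv2.imwrite("pics/a.png",a);cv2.imwrite("pics/b.png",b)
E
```

```text
(no output)
```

View pics/a.png

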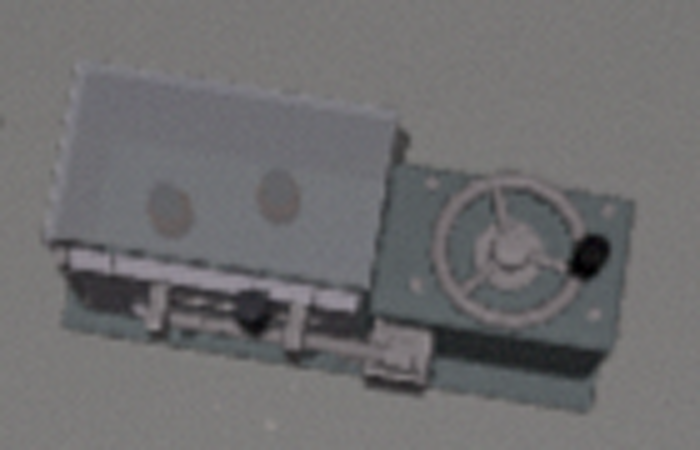

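View pics/b.png

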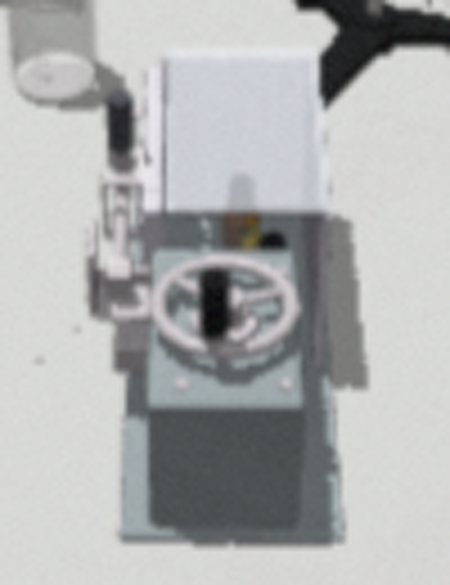

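Run:
```python
from bench import ctrl, get_calibration
from h import *
T,S=get_calibration("top"),get_calibration("side")
def blob(f,x0,y0,x1,y1,th):
    g=cv2.imread(f).max(2)[y0:y1,x0:x1]; m=(g<th).astype(np.uint8)
    n,l,s,c=cv2.connectedComponentsWithStats(m); i=1+s[1:,4].argmax(); return c[i]+[x0,y0],s[i],
for nm,tb,sb in(("crank",(355,165,380,190),(325,198,345,225)),("knob",(290,175,310,195),(310,162,324,182))):
    (u,st),(w,ss)=blob("pics/top0.png",*tb,45),blob("pics/side0.png",*sb,50)
    o1,d1=ray(T,*u);o2,d2=ray(S,*w)
    s=np.linalg.lstsq(np.c_[d1,-d2],o2-o1,rcond=None)[0]; p,q=o1+s[0]*d1,o2+s[1]*d2
    print(nm,u,st,w,ss,"tri",(p+q)/2,"gap",np.linalg.norm(p-q),"plane",onz(T,*u,.166),onz(S,*w,.166))
print("axis T",onz(T,352.2,174.6,.133)," S",onz(S,290+226/4.5-.4,145+302/4.5-.4,.133))
w=onz(T,352.2,174.6,.133)
# rays for base plate and roof corners in top crop
for n,(x,y),z in(("roofBL",(45,243),.142),("roofTL",(80,65),.142),("roofTR",(400,117),.142),("baseFL",(62,325),.008),("baseFR",(590,412),.008),("pedTR",(635,203),.112),("pedFR",(610,350),.112)):
    print(n,onz(T,250+x/5-.4,125+y/5-.4,z))
for n,(x,y) in(("baseFR",(122,540)),("baseBR",(343,540))): print(n,onz(S,290+x/4.5-.4,145+y/4.5-.4,.008))
print("dish",onz(T,432,224,.012),"beaker",onz(T,200,200,.05))
```

```text
crank [367.36734694 175.93877551] [ 9  7  8  9 49] [337.1369863  212.21917808] [10  7  6 15 73] tri [ 0.55067106 -0.14504415  0.16481997] gap 0.0014742508445334723 plane [ 0.54963554 -0.14488391  0.166     ] [ 0.55121259 -0.14616283  0.166     ]
knob [301.35 188.55] [ 8 10  7  7 20] [316.         173.15384615] [ 5  7  3  9 26] tri [0.5135393  0.02940309 0.1651897 ] gap 0.0047691405053993385 plane [0.51095524 0.0292239  0.166     ] [0.51583308 0.02904294 0.166     ]
axis T [ 0.56011367 -0.10792141  0.133     ]  S [ 0.56427126 -0.10756703  0.133     ]
roofBL [0.5551348  0.14778515 0.142     ]
roofTL [0.657      0.13400201 0.142     ]
roofTR [ 0.63178737 -0.0440655   0.142     ]
baseFL [0.53533757 0.15640013 0.008     ]
baseFR [ 0.48964987 -0.16836139  0.008     ]
pedTR [ 0.59424811 -0.17892837  0.112     ]
pedFR [ 0.50942987 -0.16441039  0.112     ]
baseFR [ 0.49312686 -0.17270634  0.008     ]
baseBR [ 0.62455361 -0.18968277  0.008     ]
dish [ 0.44219291 -0.36241371  0.012     ] beaker [0.4916331  0.32992804 0.05      ]
```

Request:
jog_arm --moves '[{"az": -0.115}, {"az": -0.115}, {"tx": -2.2, "ty": -4.3}, {"tx": -2.2, "ty": -4.3}, {"tx": -2.2, "ty": -4.3}, {"tx": -2.2, "ty": -4.3}, {"tx": -2.2, "ty": -4.3}, {"tx": -2.2, "ty": -4.3}, {"tx": -2.2, "ty": -4.3}, {"tx": -2.2, "ty": -4.3}]' --gripper 0 --force 40

```text
$.moves[0]: bad value
```

Request:
jog_arm --moves '[{"tx": -2.2, "ty": -4.3}, {"tx": -2.2, "ty": -4.3}, {"tx": -2.2, "ty": -4.3}, {"tx": -2.2, "ty": -4.3}, {"tx": -2.2, "ty": -4.3}, {"tx": -2.2, "ty": -4.3}, {"tx": -2.2, "ty": -4.3}, {"tx": -2.2, "ty": -4.3}, {}, {}]'

```text
$.moves[0]: bad value
```

Request:
jog_arm --moves '[{"tx": 0, "ty": 0, "tz": 0, "ax": 0, "ay": 0, "az": -0.115}, {"tx": 0, "ty": 0, "tz": 0, "ax": 0, "ay": 0, "az": -0.115}, {"tx": -2.2, "ty": -4.3, "tz": 0, "ax": 0, "ay": 0, "az": 0}, {"tx": -2.2, "ty": -4.3, "tz": 0, "ax": 0, "ay": 0, "az": 0}, {"tx": -2.2, "ty": -4.3, "tz": 0, "ax": 0, "ay": 0, "az": 0}, {"tx": -2.2, "ty": -4.3, "tz": 0, "ax": 0, "ay": 0, "az": 0}, {"tx": -2.2, "ty": -4.3, "tz": 0, "ax": 0, "ay": 0, "az": 0}, {"tx": -2.2, "ty": -4.3, "tz": 0, "ax": 0, "ay": 0, "az": 0}, {"tx": -2.2, "ty": -4.3, "tz": 0, "ax": 0, "ay": 0, "az": 0}, {"tx": -2.2, "ty": -4.3, "tz": 0, "ax": 0, "ay": 0, "az": 0}]' --gripper 0 --force 40

```text
clock: 1.35
tool_pos: [0.3877, 0.3103, 0.3037]
eef_rot: [-180.0, -0.0, 172.2]
contact_force: [0.5, -1.1, 0.2]
finger_gap: 0.0856
gripper_force: 0.0
```

Request:
jog_arm --moves '[{"tx": -2.24, "ty": -4.3, "tz": 0, "ax": 0, "ay": 0, "az": 0}, {"tx": -2.24, "ty": -4.3, "tz": 0, "ax": 0, "ay": 0, "az": 0}, {"tx": -2.24, "ty": -4.3, "tz": 0, "ax": 0, "ay": 0, "az": 0}, {"tx": -2.24, "ty": -4.3, "tz": 0, "ax": 0, "ay": 0, "az": 0}, {"tx": -2.24, "ty": -4.3, "tz": 0, "ax": 0, "ay": 0, "az": 0}, {"tx": -2.24, "ty": -4.3, "tz": 0, "ax": 0, "ay": 0, "az": 0}, {"tx": -2.24, "ty": -4.3, "tz": 0, "ax": 0, "ay": 0, "az": 0}, {"tx": -2.24, "ty": -4.3, "tz": 0, "ax": 0, "ay": 0, "az": 0}, {"tx": -2.24, "ty": -4.3, "tz": 0, "ax": 0, "ay": 0, "az": 0}, {"tx": -2.24, "ty": -4.3, "tz": 0, "ax": 0, "ay": 0, "az": 0}]'

```text
clock: 2.6
tool_pos: [0.5509, -0.1459, 0.3036]
eef_rot: [180.0, -0.0, 172.2]
contact_force: [0.9, 0.5, -0.2]
finger_gap: 0.0855
gripper_force: 0.0
```

Run:
```python
from bench import ctrl, grab_frame, get_calibration
from h import *
c=get_calibration("wrist"); f=grab_frame("wrist"); cv2.imwrite("pics/w1.png",f)
o=ctrl.get_obs(); print(o["tool_pos"],o["qpos"],c)
for n,p in(("crank",(.551,-.145,.184)),("axis",(.5615,-.1085,.136)),("knob",(.515,.029,.186))): print(n,proj(c,p))
```

```text
[ 0.55268795 -0.15413683  0.30426045] [  3.89337479  23.08449478   9.36435961 112.47470824  -4.76138376
  44.52009831  97.58710468] {'K': array([[354.76916006,   0.        , 318.01650777],
       [  0.        , 354.76916006, 198.83480753],
       [  0.        ,   0.        ,   1.        ]]), 'origin': array([ 0.480623  , -0.13509894,  0.37376065]), 'rotation': array([-1.59254437e+01, -7.43601397e-02,  8.22087887e+01])}
crank (np.float64(317.11125682169785), np.float64(227.4202330818113))
axis (np.float64(370.60231355337726), np.float64(210.6794487408977))
knob (np.float64(640.0013428580302), np.float64(121.29248779124947))
```

View pics/w1.png

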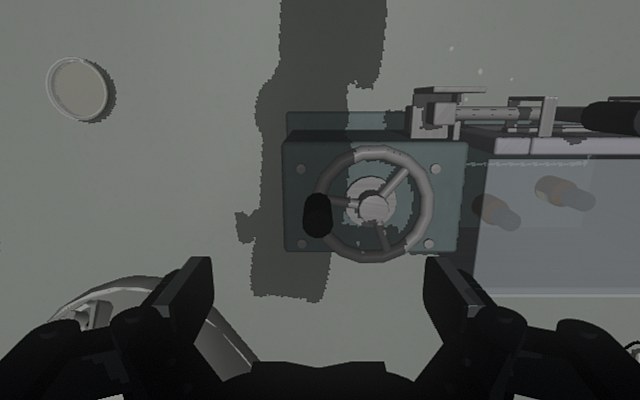

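Run:
```python
from bench import ctrl, grab_frame, get_calibration
from h import *
grab_frame("wrist")
c=get_calibration("wrist"); f=grab_frame("wrist"); cv2.imwrite("pics/w2.png",f)
o=ctrl.get_obs(); print(o["clock"],o["tool_pos"],o["joint_vel"].round(2),c["origin"])
g=f.max(2); m=(g<28).astype(np.uint8); m[260:]=0; m=cv2.morphologyEx(m,cv2.MORPH_OPEN,np.ones((5,5),np.uint8))
n,l,s,ce=cv2.connectedComponentsWithStats(m)
for i in range(1,n): print(s[i],ce[i],onz(c,*ce[i],.164))
for n,p in(("crank",(.551,-.145,.184)),("axis",(.5615,-.1085,.136)),("knob",(.515,.029,.186))): print(n,proj(c,p))
cv2.imwrite("pics/w2c.png",cv2.resize(f[70:270,260:640],None,fx=2,fy=2))
```

```text
2.75 [ 0.55082111 -0.14798681  0.30367678] [-2.35 -0.89 -3.22  2.27 -1.06  0.57 -0.6 ] [ 0.48126154 -0.139573    0.37398157]
[625 107  15   9 104] [632.70192308 111.38461538] [0.51543454 0.03725276 0.164     ]
[614 108  10  13  92] [618.89130435 113.58695652] [0.51555201 0.0295399  0.164     ]
[631 117   7   6  42] [634.  119.5] [0.52020773 0.03844013 0.164     ]
[ 313  190   30   44 1095] [326.91324201 212.25022831] [ 0.55057148 -0.14472028  0.164     ]
crank (np.float64(327.2731245966548), np.float64(224.05326279972525))
axis (np.float64(379.2689620935457), np.float64(207.343490170447))
knob (np.float64(652.6068038346298), np.float64(114.64243213411837))
```

View pics/w2c.png

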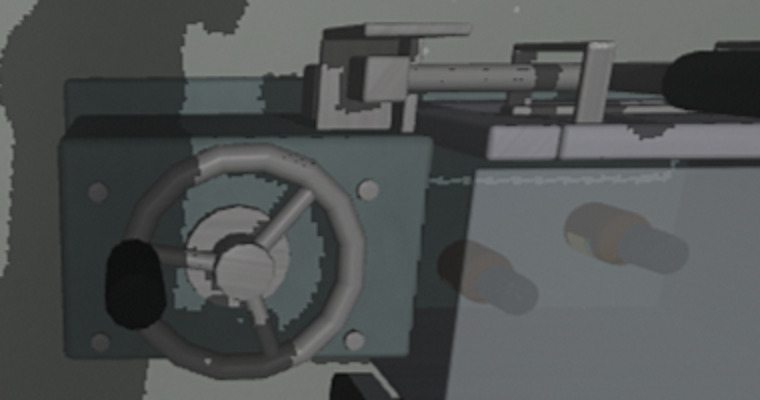

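Request:
jog_arm --moves '[{"tx": 0, "ty": 0, "tz": 0.8, "ax": 0, "ay": 0, "az": 0}, {"tx": 0, "ty": 0, "tz": 1.5, "ax": 0, "ay": 0, "az": 0}, {"tx": 0, "ty": 0, "tz": 1.5, "ax": 0, "ay": 0, "az": 0}, {"tx": 0, "ty": 0, "tz": 1.5, "ax": 0, "ay": 0, "az": 0}, {"tx": 0, "ty": 0, "tz": 1.2, "ax": 0, "ay": 0, "az": 0}, {"tx": 0, "ty": 0, "tz": 0.8, "ax": 0, "ay": 0, "az": 0}, {"tx": 0, "ty": 0, "tz": 0.6, "ax": 0, "ay": 0, "az": 0}, {"tx": 0, "ty": 0, "tz": 0.4, "ax": 0, "ay": 0, "az": 0}, {"tx": 0, "ty": 0, "tz": 0, "ax": 0, "ay": 0, "az": 0}, {"tx": 0, "ty": 0, "tz": 0, "ax": 0, "ay": 0, "az": 0}]'

```text
clock: 4.0
tool_pos: [0.5509, -0.1446, 0.2213]
eef_rot: [-180.0, 0.0, 172.2]
contact_force: [0.5, 0.3, -0.0]
finger_gap: 0.0852
gripper_force: 0.0
```

Request:
jog_arm --moves '[{"tx": 0, "ty": 0, "tz": 0, "ax": 0, "ay": 0, "az": 0}, {"tx": 0, "ty": 0, "tz": 0, "ax": 0, "ay": 0, "az": 0}, {"tx": 0, "ty": 0, "tz": 0, "ax": 0, "ay": 0, "az": 0}, {"tx": 0, "ty": 0, "tz": 0, "ax": 0, "ay": 0, "az": 0}, {"tx": 0, "ty": 0, "tz": 0, "ax": 0, "ay": 0, "az": 0}, {"tx": 0, "ty": 0, "tz": 0, "ax": 0, "ay": 0, "az": 0}, {"tx": 0, "ty": 0, "tz": 0, "ax": 0, "ay": 0, "az": 0}, {"tx": 0, "ty": 0, "tz": 0, "ax": 0, "ay": 0, "az": 0}, {"tx": 0, "ty": 0, "tz": 0, "ax": 0, "ay": 0, "az": 0}, {"tx": 0, "ty": 0, "tz": 0, "ax": 0, "ay": 0, "az": 0}]' --gripper 255 --force 40

```text
clock: 5.25
tool_pos: [0.5506, -0.1459, 0.2212]
eef_rot: [-179.9, 0.0, 172.1]
contact_force: [-0.8, -5.6, 1.4]
finger_gap: 0.017
gripper_force: 39.2
```

Run:
```python
import numpy as np
t=np.r_[.11,np.arange(.3,6.95,.2)]; p=np.c_[4*np.sin(t),-4*np.cos(t)]; p[0]=[.43,-3.85]
for a,d in zip(t[1:],np.diff(p,axis=0)): print(round(a,2),d.round(2))
```

```text
0.3 [0.75 0.03]
0.5 [0.74 0.31]
0.7 [0.66 0.45]
0.9 [0.56 0.57]
1.1 [0.43 0.67]
1.3 [0.29 0.74]
1.5 [0.14 0.79]
1.7 [-0.02  0.8 ]
1.9 [-0.18  0.78]
2.1 [-0.33  0.73]
2.3 [-0.47  0.65]
2.5 [-0.59  0.54]
2.7 [-0.68  0.41]
2.9 [-0.75  0.27]
3.1 [-0.79  0.11]
3.3 [-0.8  -0.05]
3.5 [-0.77 -0.2 ]
3.7 [-0.72 -0.35]
3.9 [-0.63 -0.49]
4.1 [-0.52 -0.6 ]
4.3 [-0.39 -0.7 ]
4.5 [-0.25 -0.76]
4.7 [-0.09 -0.79]
4.9 [ 0.07 -0.8 ]
5.1 [ 0.23 -0.77]
5.3 [ 0.37 -0.71]
5.5 [ 0.51 -0.62]
5.7 [ 0.62 -0.5 ]
5.9 [ 0.71 -0.37]
6.1 [ 0.77 -0.22]
6.3 [ 0.8  -0.07]
6.5 [0.79 0.09]
6.7 [0.76 0.25]
6.9 [0.69 0.39]
```

Request:
jog_arm --moves '[{"tx": 0.75, "ty": 0.03, "tz": 0, "ax": 0, "ay": 0, "az": 0}, {"tx": 0.74, "ty": 0.31, "tz": 0, "ax": 0, "ay": 0, "az": 0}, {"tx": 0.66, "ty": 0.45, "tz": 0, "ax": 0, "ay": 0, "az": 0}, {"tx": 0.56, "ty": 0.57, "tz": 0, "ax": 0, "ay": 0, "az": 0}, {"tx": 0.43, "ty": 0.67, "tz": 0, "ax": 0, "ay": 0, "az": 0}, {"tx": 0.29, "ty": 0.74, "tz": 0, "ax": 0, "ay": 0, "az": 0}, {"tx": 0.14, "ty": 0.79, "tz": 0, "ax": 0, "ay": 0, "az": 0}, {"tx": 0, "ty": 0, "tz": 0, "ax": 0, "ay": 0, "az": 0}, {"tx": 0, "ty": 0, "tz": 0, "ax": 0, "ay": 0, "az": 0}, {"tx": 0, "ty": 0, "tz": 0, "ax": 0, "ay": 0, "az": 0}]'

```text
clock: 6.5
tool_pos: [0.5232, -0.1033, 0.2212]
eef_rot: [180.0, 0.4, 172.3]
contact_force: [7.2, 0.3, -3.0]
finger_gap: 0.0173
gripper_force: 39.2
```

Request:
jog_arm --moves '[{"tx": -0.28, "ty": 0.8, "tz": 0, "ax": 0, "ay": 0, "az": 0}, {"tx": -0.18, "ty": 0.78, "tz": 0, "ax": 0, "ay": 0, "az": 0}, {"tx": -0.33, "ty": 0.73, "tz": 0, "ax": 0, "ay": 0, "az": 0}, {"tx": -0.47, "ty": 0.65, "tz": 0, "ax": 0, "ay": 0, "az": 0}, {"tx": -0.59, "ty": 0.54, "tz": 0, "ax": 0, "ay": 0, "az": 0}, {"tx": -0.68, "ty": 0.41, "tz": 0, "ax": 0, "ay": 0, "az": 0}, {"tx": -0.75, "ty": 0.27, "tz": 0, "ax": 0, "ay": 0, "az": 0}, {"tx": -0.79, "ty": 0.11, "tz": 0, "ax": 0, "ay": 0, "az": 0}, {"tx": 0, "ty": 0, "tz": 0, "ax": 0, "ay": 0, "az": 0}, {"tx": 0, "ty": 0, "tz": 0, "ax": 0, "ay": 0, "az": 0}]'

```text
clock: 7.75
tool_pos: [0.5659, -0.0681, 0.2211]
eef_rot: [-179.9, -0.0, 172.1]
contact_force: [0.2, -4.0, 5.5]
finger_gap: 0.017
gripper_force: 40.0
```

Request:
jog_arm --moves '[{"tx": -0.8, "ty": -0.12, "tz": 0, "ax": 0, "ay": 0, "az": 0}, {"tx": -0.77, "ty": -0.2, "tz": 0, "ax": 0, "ay": 0, "az": 0}, {"tx": -0.72, "ty": -0.35, "tz": 0, "ax": 0, "ay": 0, "az": 0}, {"tx": -0.63, "ty": -0.49, "tz": 0, "ax": 0, "ay": 0, "az": 0}, {"tx": -0.52, "ty": -0.6, "tz": 0, "ax": 0, "ay": 0, "az": 0}, {"tx": -0.39, "ty": -0.7, "tz": 0, "ax": 0, "ay": 0, "az": 0}, {"tx": -0.25, "ty": -0.76, "tz": 0, "ax": 0, "ay": 0, "az": 0}, {"tx": -0.09, "ty": -0.79, "tz": 0, "ax": 0, "ay": 0, "az": 0}, {"tx": 0, "ty": 0, "tz": 0, "ax": 0, "ay": 0, "az": 0}, {"tx": 0, "ty": 0, "tz": 0, "ax": 0, "ay": 0, "az": 0}]'

```text
clock: 9.0
tool_pos: [0.6031, -0.1126, 0.2212]
eef_rot: [180.0, 0.1, 172.2]
contact_force: [3.7, 0.5, 3.7]
finger_gap: 0.0166
gripper_force: 39.9
```

Request:
jog_arm --moves '[{"tx": 0.0, "ty": -0.8, "tz": 0, "ax": 0, "ay": 0, "az": 0}, {"tx": 0.23, "ty": -0.77, "tz": 0, "ax": 0, "ay": 0, "az": 0}, {"tx": 0.37, "ty": -0.71, "tz": 0, "ax": 0, "ay": 0, "az": 0}, {"tx": 0.51, "ty": -0.62, "tz": 0, "ax": 0, "ay": 0, "az": 0}, {"tx": 0.62, "ty": -0.5, "tz": 0, "ax": 0, "ay": 0, "az": 0}, {"tx": 0.71, "ty": -0.37, "tz": 0, "ax": 0, "ay": 0, "az": 0}, {"tx": 0.77, "ty": -0.22, "tz": 0, "ax": 0, "ay": 0, "az": 0}, {"tx": 0.8, "ty": -0.07, "tz": 0, "ax": 0, "ay": 0, "az": 0}, {"tx": 0, "ty": 0, "tz": 0, "ax": 0, "ay": 0, "az": 0}, {"tx": 0, "ty": 0, "tz": 0, "ax": 0, "ay": 0, "az": 0}]'

```text
clock: 10.25
tool_pos: [0.5548, -0.1474, 0.221]
eef_rot: [179.9, -0.3, 172.1]
contact_force: [-0.7, 1.6, 9.0]
finger_gap: 0.0173
gripper_force: 40.4
```

Request:
jog_arm --moves '[{"tx": 0.79, "ty": 0.09, "tz": 0, "ax": 0, "ay": 0, "az": 0}, {"tx": 0.6, "ty": 0.19, "tz": 0, "ax": 0, "ay": 0, "az": 0}, {"tx": 0.4, "ty": 0.16, "tz": 0, "ax": 0, "ay": 0, "az": 0}, {"tx": 0.3, "ty": 0.16, "tz": 0, "ax": 0, "ay": 0, "az": 0}, {"tx": 0.2, "ty": 0.1, "tz": 0, "ax": 0, "ay": 0, "az": 0}, {"tx": 0, "ty": 0, "tz": 0, "ax": 0, "ay": 0, "az": 0}, {"tx": 0, "ty": 0, "tz": 0, "ax": 0, "ay": 0, "az": 0}, {"tx": 0, "ty": 0, "tz": 0, "ax": 0, "ay": 0, "az": 0}, {"tx": 0, "ty": 0, "tz": 0, "ax": 0, "ay": 0, "az": 0}, {"tx": 0, "ty": 0, "tz": 0, "ax": 0, "ay": 0, "az": 0}]'

```text
clock: 11.5
tool_pos: [0.5384, -0.1397, 0.2212]
eef_rot: [-179.9, 0.5, 172.1]
contact_force: [9.8, -2.7, -1.2]
finger_gap: 0.017
gripper_force: 39.3
```

Request:
jog_arm --moves '[{"tx": -0.1, "ty": -0.05, "tz": 0, "ax": 0, "ay": 0, "az": 0}, {"tx": 0, "ty": 0, "tz": 0, "ax": 0, "ay": 0, "az": 0}, {"tx": 0, "ty": 0, "tz": 0, "ax": 0, "ay": 0, "az": 0}, {"tx": 0, "ty": 0, "tz": 0, "ax": 0, "ay": 0, "az": 0}, {"tx": 0, "ty": 0, "tz": 0, "ax": 0, "ay": 0, "az": 0}, {"tx": 0, "ty": 0, "tz": 0, "ax": 0, "ay": 0, "az": 0}, {"tx": 0, "ty": 0, "tz": -1.0, "ax": 0, "ay": 0, "az": 0}, {"tx": 0, "ty": 0, "tz": -2.0, "ax": 0, "ay": 0, "az": 0}, {"tx": 0, "ty": 0, "tz": -2.0, "ax": 0, "ay": 0, "az": 0}, {"tx": 0, "ty": 0, "tz": -1.5, "ax": 0, "ay": 0, "az": 0}]' --gripper 0

```text
clock: 12.75
tool_pos: [0.5364, -0.1383, 0.2874]
eef_rot: [-180.0, 0.1, 172.2]
contact_force: [0.2, -0.2, 0.1]
finger_gap: 0.0855
gripper_force: 0.0
```

Request:
jog_arm --moves '[{"tx": 0.3, "ty": 1.5, "tz": 0, "ax": 0, "ay": 0, "az": 0}, {"tx": 0.7, "ty": 2.5, "tz": 0, "ax": 0, "ay": 0, "az": 0}, {"tx": 0.7, "ty": 2.5, "tz": 0, "ax": 0, "ay": 0, "az": 0}, {"tx": 0.7, "ty": 2.5, "tz": 0, "ax": 0, "ay": 0, "az": 0}, {"tx": 0.7, "ty": 2.5, "tz": 0, "ax": 0, "ay": 0, "az": 0}, {"tx": 0.7, "ty": 2.5, "tz": 0, "ax": 0, "ay": 0, "az": 0}, {"tx": 0.4, "ty": 1.5, "tz": 0, "ax": 0, "ay": 0, "az": 0}, {"tx": 0.2, "ty": 0.8, "tz": 0, "ax": 0, "ay": 0, "az": 0}, {"tx": 0, "ty": 0, "tz": 0, "ax": 0, "ay": 0, "az": 0}, {"tx": 0, "ty": 0, "tz": 0, "ax": 0, "ay": 0, "az": 0}]'

```text
clock: 14.0
tool_pos: [0.5149, 0.0283, 0.2859]
eef_rot: [-180.0, 0.0, 172.1]
contact_force: [-0.1, -1.1, -0.3]
finger_gap: 0.0854
gripper_force: 0.0
```

Run:
```python
from bench import ctrl, grab_frame, get_calibration
from h import *
grab_frame("wrist")
c=get_calibration("wrist"); f=grab_frame("wrist"); cv2.imwrite("pics/w3.png",f)
o=ctrl.get_obs(); print(o["clock"],o["tool_pos"],o["eef_rot"],o["finger_gap"],o["joint_vel"].round(2))
g=f.max(2); m=(g<40).astype(np.uint8); m[265:]=0; m=cv2.morphologyEx(m,cv2.MORPH_OPEN,np.ones((5,5),np.uint8))
n,l,s,ce=cv2.connectedComponentsWithStats(m)
for i in range(1,n): 
    if s[i,4]>300: print(s[i],ce[i],onz(c,*ce[i],.166))
for n,p in(("knob",(.516,.031,.166)),("knobtop",(.516,.031,.186)),("crank",(.538,-.140,.164))): print(n,proj(c,p))
```

```text
14.1 [0.51489632 0.02825727 0.28591448] [-1.79976552e+02  8.77086878e-03  1.72060162e+02] 0.08539524395938422 [ 0.02 -0.   -0.17  0.01 -0.02  0.03 -0.04]
[182 170  58  15 686] [211.30029155 176.67492711] [ 0.47795911 -0.02426044  0.166     ]
[310 202  32  28 622] [324.90996785 215.28778135] [0.5085946  0.03437211 0.166     ]
[238 205  18  24 305] [245.27213115 214.58032787] [ 0.50199254 -0.01007491  0.166     ]
[191 217  42   9 363] [211.86501377 221.11294766] [ 0.50322065 -0.02959434  0.166     ]
knob (np.float64(320.7675061120257), np.float64(228.25364683660933))
knobtop (np.float64(321.0788356266797), np.float64(241.99559084830773))
crank (np.float64(48.280559050435784), np.float64(296.7431722913752))
```

View pics/w3.png

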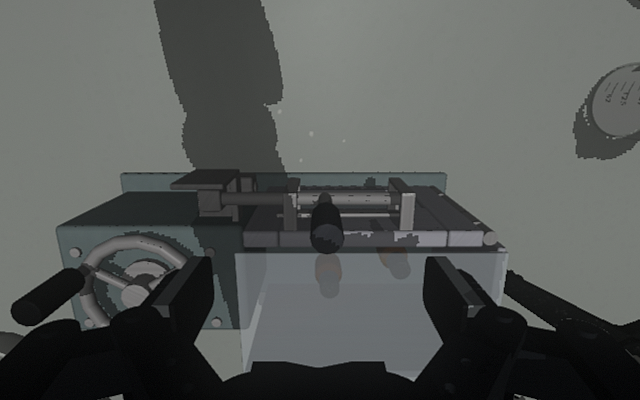

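Request:
jog_arm --moves '[{"tx": 0.05, "ty": 0.65, "tz": 0.5, "ax": 0, "ay": 0, "az": 0}, {"tx": 0, "ty": 0, "tz": 1.2, "ax": 0, "ay": 0, "az": 0}, {"tx": 0, "ty": 0, "tz": 1.5, "ax": 0, "ay": 0, "az": 0}, {"tx": 0, "ty": 0, "tz": 1.5, "ax": 0, "ay": 0, "az": 0}, {"tx": 0, "ty": 0, "tz": 0.8, "ax": 0, "ay": 0, "az": 0}, {"tx": 0, "ty": 0, "tz": 0.6, "ax": 0, "ay": 0, "az": 0}, {"tx": 0, "ty": 0, "tz": 0.3, "ax": 0, "ay": 0, "az": 0}, {"tx": 0, "ty": 0, "tz": 0, "ax": 0, "ay": 0, "az": 0}, {"tx": 0, "ty": 0, "tz": 0, "ax": 0, "ay": 0, "az": 0}, {"tx": 0, "ty": 0, "tz": 0, "ax": 0, "ay": 0, "az": 0}]'

```text
clock: 15.35
tool_pos: [0.5154, 0.0358, 0.2222]
eef_rot: [180.0, 0.0, 172.2]
contact_force: [0.2, 0.0, 0.3]
finger_gap: 0.0857
gripper_force: 0.0
```

Request:
jog_arm --moves '[{"tx": 0, "ty": 0, "tz": 0, "ax": 0, "ay": 0, "az": 0}, {"tx": 0, "ty": 0, "tz": 0, "ax": 0, "ay": 0, "az": 0}, {"tx": 0, "ty": 0, "tz": 0, "ax": 0, "ay": 0, "az": 0}, {"tx": 0, "ty": 0, "tz": 0, "ax": 0, "ay": 0, "az": 0}, {"tx": 0, "ty": 0, "tz": 0, "ax": 0, "ay": 0, "az": 0}, {"tx": 0, "ty": 0, "tz": 0, "ax": 0, "ay": 0, "az": 0}, {"tx": 0, "ty": 0, "tz": 0, "ax": 0, "ay": 0, "az": 0}, {"tx": 0, "ty": 0, "tz": 0, "ax": 0, "ay": 0, "az": 0}, {"tx": 0, "ty": 0, "tz": 0, "ax": 0, "ay": 0, "az": 0}, {"tx": 0, "ty": 0, "tz": 0, "ax": 0, "ay": 0, "az": 0}]' --gripper 255 --force 50

```text
clock: 16.6
tool_pos: [0.5152, 0.0357, 0.222]
eef_rot: [-180.0, 0.0, 172.2]
contact_force: [-0.9, -1.5, 3.9]
finger_gap: 0.0169
gripper_force: 48.7
```

Request:
jog_arm --moves '[{"tx": 0, "ty": 0, "tz": -0.3, "ax": 0, "ay": 0, "az": 0}, {"tx": 0, "ty": 0, "tz": -0.4, "ax": 0, "ay": 0, "az": 0}, {"tx": 0, "ty": 0, "tz": -0.4, "ax": 0, "ay": 0, "az": 0}, {"tx": 0, "ty": 0, "tz": -0.3, "ax": 0, "ay": 0, "az": 0}, {"tx": 0, "ty": 0, "tz": 0, "ax": 0, "ay": 0, "az": 0}, {"tx": 0, "ty": 0, "tz": 0, "ax": 0, "ay": 0, "az": 0}, {"tx": 0, "ty": 0, "tz": 0, "ax": 0, "ay": 0, "az": 0}, {"tx": 0, "ty": 0, "tz": 0, "ax": 0, "ay": 0, "az": 0}, {"tx": 0, "ty": 0, "tz": 0, "ax": 0, "ay": 0, "az": 0}, {"tx": 0, "ty": 0, "tz": 0, "ax": 0, "ay": 0, "az": 0}]'

```text
clock: 17.85
tool_pos: [0.5152, 0.0358, 0.2359]
eef_rot: [-180.0, -0.0, 172.2]
contact_force: [0.8, -1.2, -1.3]
finger_gap: 0.0168
gripper_force: 48.7
```

Request:
jog_arm --moves '[{"tx": 0, "ty": 0.3, "tz": 0, "ax": 0, "ay": 0, "az": 0}, {"tx": 0, "ty": 0.5, "tz": 0, "ax": 0, "ay": 0, "az": 0}, {"tx": 0, "ty": 0.5, "tz": 0, "ax": 0, "ay": 0, "az": 0}, {"tx": 0, "ty": 0.5, "tz": 0, "ax": 0, "ay": 0, "az": 0}, {"tx": 0, "ty": 0.5, "tz": 0, "ax": 0, "ay": 0, "az": 0}, {"tx": 0, "ty": 0.5, "tz": 0, "ax": 0, "ay": 0, "az": 0}, {"tx": 0, "ty": 0.5, "tz": 0, "ax": 0, "ay": 0, "az": 0}, {"tx": 0, "ty": 0.3, "tz": 0, "ax": 0, "ay": 0, "az": 0}, {"tx": 0, "ty": 0, "tz": 0, "ax": 0, "ay": 0, "az": 0}, {"tx": 0, "ty": 0, "tz": 0, "ax": 0, "ay": 0, "az": 0}]'

```text
clock: 19.1
tool_pos: [0.5202, 0.0722, 0.236]
eef_rot: [179.9, 0.0, 172.2]
contact_force: [-0.8, 1.2, -2.3]
finger_gap: 0.0167
gripper_force: 48.7
```

Request:
jog_arm --moves '[{"tx": 0, "ty": 0.1, "tz": 0, "ax": 0, "ay": 0, "az": 0}, {"tx": 0, "ty": 0.1, "tz": 0, "ax": 0, "ay": 0, "az": 0}, {"tx": 0, "ty": 0.1, "tz": 0, "ax": 0, "ay": 0, "az": 0}, {"tx": 0, "ty": 0.1, "tz": 0, "ax": 0, "ay": 0, "az": 0}, {"tx": 0, "ty": 0, "tz": 0, "ax": 0, "ay": 0, "az": 0}, {"tx": 0, "ty": 0, "tz": 0, "ax": 0, "ay": 0, "az": 0}, {"tx": 0, "ty": 0, "tz": 0, "ax": 0, "ay": 0, "az": 0}, {"tx": 0, "ty": 0, "tz": 0, "ax": 0, "ay": 0, "az": 0}, {"tx": 0, "ty": 0, "tz": 0, "ax": 0, "ay": 0, "az": 0}, {"tx": 0, "ty": 0, "tz": 0, "ax": 0, "ay": 0, "az": 0}]'

```text
clock: 20.35
tool_pos: [0.5202, 0.0729, 0.2357]
eef_rot: [-179.8, -0.1, 172.0]
contact_force: [0.3, -5.4, -1.6]
finger_gap: 0.0165
gripper_force: 48.8
```

Request:
jog_arm --moves '[{"tx": 0.32, "ty": -0.04, "tz": 0, "ax": 0, "ay": 0, "az": 0}, {"tx": 0.32, "ty": 0.12, "tz": 0, "ax": 0, "ay": 0, "az": 0}, {"tx": 0.31, "ty": 0.14, "tz": 0, "ax": 0, "ay": 0, "az": 0}, {"tx": 0.3, "ty": 0.15, "tz": 0, "ax": 0, "ay": 0, "az": 0}, {"tx": 0, "ty": 0, "tz": 0, "ax": 0, "ay": 0, "az": 0}, {"tx": 0, "ty": 0, "tz": 0, "ax": 0, "ay": 0, "az": 0}, {"tx": 0, "ty": 0, "tz": 0, "ax": 0, "ay": 0, "az": 0}, {"tx": 0, "ty": 0, "tz": 0, "ax": 0, "ay": 0, "az": 0}, {"tx": 0, "ty": 0, "tz": 0, "ax": 0, "ay": 0, "az": 0}, {"tx": 0, "ty": 0, "tz": 0, "ax": 0, "ay": 0, "az": 0}]'

```text
clock: 21.6
tool_pos: [0.5089, 0.0793, 0.2359]
eef_rot: [-179.9, 0.0, 172.1]
contact_force: [0.4, -5.0, -1.5]
finger_gap: 0.0166
gripper_force: 48.9
```

Request:
jog_arm --moves '[{"tx": 0.3, "ty": 0.14, "tz": 0, "ax": 0, "ay": 0, "az": 0}, {"tx": 0.29, "ty": 0.16, "tz": 0, "ax": 0, "ay": 0, "az": 0}, {"tx": 0.28, "ty": 0.18, "tz": 0, "ax": 0, "ay": 0, "az": 0}, {"tx": 0.2, "ty": 0.16, "tz": 0, "ax": 0, "ay": 0, "az": 0}, {"tx": 0, "ty": 0, "tz": 0, "ax": 0, "ay": 0, "az": 0}, {"tx": 0, "ty": 0, "tz": 0, "ax": 0, "ay": 0, "az": 0}, {"tx": 0, "ty": 0, "tz": 0, "ax": 0, "ay": 0, "az": 0}, {"tx": 0, "ty": 0, "tz": 0, "ax": 0, "ay": 0, "az": 0}, {"tx": 0, "ty": 0, "tz": 0, "ax": 0, "ay": 0, "az": 0}, {"tx": 0, "ty": 0, "tz": 0, "ax": 0, "ay": 0, "az": 0}]'

```text
clock: 22.85
tool_pos: [0.4997, 0.0873, 0.236]
eef_rot: [-179.9, 0.1, 172.1]
contact_force: [1.9, -5.1, -1.8]
finger_gap: 0.0167
gripper_force: 48.9
```

Run:
```python
from bench import ctrl, grab_frame, get_calibration
from h import *
c=get_calibration("wrist"); f=grab_frame("wrist"); o=ctrl.get_obs(); print(o["clock"],o["tool_pos"],o["contact_force"],c)
cv2.imwrite("pics/w4.png",f)
```

```text
22.9 [0.49968294 0.08728898 0.23604415] [ 1.9915864  -5.84808216 -1.94036176] {'K': array([[354.76916006,   0.        , 318.01650777],
       [  0.        , 354.76916006, 198.83480753],
       [  0.        ,   0.        ,   1.        ]]), 'origin': array([0.42929303, 0.09830093, 0.30604153]), 'rotation': array([-1.60365201e+01,  1.56350914e-03,  8.21296712e+01])}
```

View pics/w4.png

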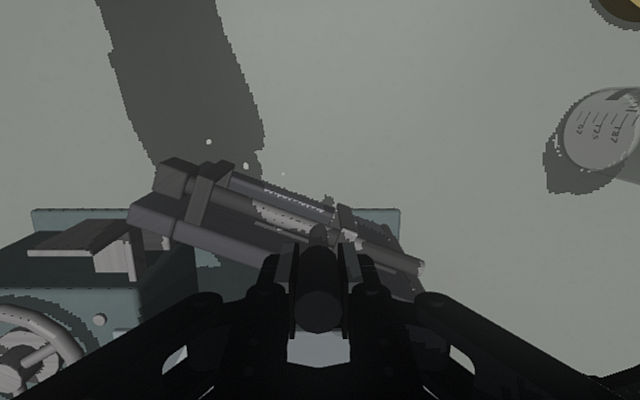

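Run:
```python
from bench import ctrl, get_calibration
from h import *
c=get_calibration("wrist")
a=np.radians(-7.8);X=np.array([np.cos(a),np.sin(a)]);Y=np.array([-X[1],X[0]]);O=np.array([.582,-.0114])
for n,u,v in(("gate near-L",132,203),("gate L low",130,222),("gate front-edge R",265,247),("bolt end",160,165)):
    p=onz(c,u,v,.138)[:2]-O; print(n,p@X*1e3,p@Y*1e3)
f=cv2.imread("pics/w4.png")[150:290,110:390]; cv2.imwrite("pics/w4c.png",cv2.resize(cv2.convertScaleAbs(f,alpha=1.8),None,fx=2.8,fy=2.8,interpolation=cv2.INTER_CUBIC))
```

```text
gate near-L -115.85020426073906 -4.094045592450579
gate L low -105.88989746351527 -6.554017330380709
gate front-edge R -92.21221870285595 60.67572038360562
bolt end -134.86129852793243 12.117673882049338
```

View pics/w4c.png

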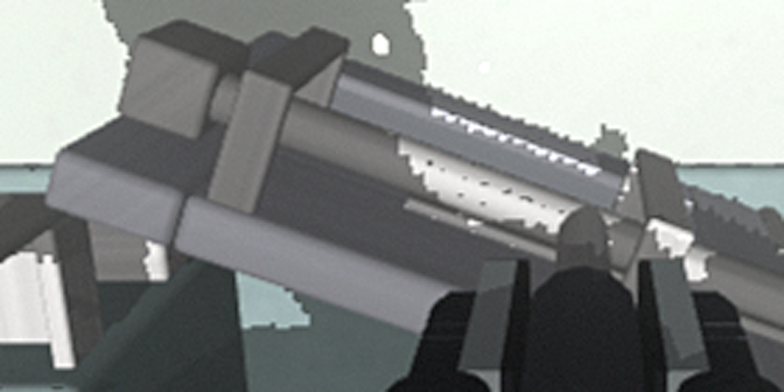

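Run:
```python
from bench import ctrl, order
o=ctrl.get_obs(); print(o["joint_vel"].round(2),o["gripper_force"])
print(order.hand_in())
```

```text
[-0.05  0.09 -0.    0.03  0.06 -0.06  0.01] 48.89334261417389
the job is handed in; nothing more can be done
None
```

I handed the job in at about 23 s: the handwheel was wound to its stop, the bolt lifted and drawn right back, and the gate is held still about 6 cm ajar by the bolt knob (59–61 mm by arm position and wrist camera); the arm stayed clear of the vials, beaker and dish.

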